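# Find the heavy side of a shaker wheel

### The arm

A 6-joint arm with a two-finger parallel gripper is mounted at the origin on a cart in front of the work surface, level with it; the furniture and walls round the work are solid. World frame = base frame: x ahead of the robot, y to its left, z up, the work surface at z = 0. Lengths are in mm, angles in degrees, forces in N, time in s.
With the tool pointing down it reaches from about 350 to 850 mm from the base axis. Payload 8.1 kg.
Tool frame: the origin (TCP) lies midway between the tips of the shut fingers; the grasp point (between the pads) lies 19 mm behind it; z points along the fingers, y is the line along which they close (so a half turn about z gives the same grasp; the last joint's range is limited). The gripper opens to 85 mm and grips with 20 to 120 N. Pads are 22 mm wide; open, the fingers measure 114 mm over their backs; the gripper's body (76 mm by 85 mm) begins 54 mm behind the grasp point. The pads swing forward as they close: fully open they stand 13 mm farther back than shut.
Start: joints at [-72.96, 7.471, 85.268, -0, 87.261, -4.893], TCP at [224.132, -556.57, 231.292] pointing down, gripper open.
Joint ranges: [-169.43, 169.43], [-51.17, 129.36], [1.28, 143.12], [-76.62, 256.62], [0, 156.53], [-152.29, 152.29]. Speed limits (degrees/s): [136.94, 136.94, 159.86, 180, 180, 180].

### API

Orientations are given as [roll, pitch, yaw] about the fixed x, y, z axes, in that order (R = Rz(yaw) Ry(pitch) Rx(roll)).
In Python, from bench import r, optics, workorder gives the robot as it stands (r), with the cameras (optics) and the job (workorder).
- The arm moves only by the shell command python3 steer.py 'ROWS' [FORCE]. ROWS is rows parted by semicolons, their numbers by spaces, 1 to 8 of them, each of 7 numbers: a rotation vector rx, ry, rz in degrees, then dx, dy, dz in mm, then the finger opening in mm; each row is the pose to reach, as a shift and turn from the pose commanded when the command began, along the tool's axes at that moment; what a row does not reach only later rows make up. A row lasts 1/8 s, in which the tool goes at most 62.5 mm and 10.7 degrees, less where a joint would pass 70% of its speed; a pose out of reach is approached as far as the arm can. The fingers move at their own pace and stop on an object; FORCE is the grip in N (left out, the last holds). Time passes only in rows, so rows that do not move let the fingers close. It prints the time, the measured TCP pose, the force, the opening and the grip force at its end.
- r.sense(): the state, without advancing time (a new reading comes with each control period).
- optics.snapshot(name): name is "side" or "top" or "wrist"; returns a dict with "pixels" (480x640x3 uint8, blue, green, red), "fx", "fy", "cx", "cy" (pixels), "pose" (4x4, takes a point from camera to world coordinates). Camera axes: x right, y up, looking along -z (the intrinsics and any distortion apply to the point x, -y, -z); pixel columns grow to the right and rows downward; lengths in mm; the calibration is good to about 2 mm. A picture is of the moment at which its call begins. There is no depth.
- workorder.hand_in(): hands the job in; it is judged then, once.
The state is a dict: "time": time; "joint_pos": joint angles; "qd": joint speeds; "joint_efforts": joint torques, N m; "tool_pos": TCP position; "tcp_rot": TCP orientation; "ft_force": force on the tool from outside, world axes, zero at the start; "wrist_torque": the same for the moment, N m; "finger_gap": finger opening in mm; "grip_force": force on a finger pad.
Only numpy, scipy, OpenCV 4.12 (cv2) and the standard library are available. Lean on these libraries where they do the work, as an engineer would, in place of code of your own. Each camera call takes 0.05 s, during which the arm holds its last target. There are 200 camera calls.

### The job

The sealed green drive wheel of the sieve shaker sits on its bearing stand, with a weight hidden somewhere on one side of it. Turn the wheel by hand at its rim and let it roll or feel its pull to find out which side is heavy; the dry bearing stops a released wheel well short of the bottom, so try it from both sides and take the middle. Finish gripping the wheel's rim between the fingers and holding it still with its heavy side straight down, and leave the brush, tape roll and camera where they lie.

Things in the scene. Friction and masses are not known exactly. Their poses are not given: they have to be found in the camera images.
- stand: grey steel bearing stand, fixed: base plate 125 x 150 x 12 mm, one pillar behind the wheel (36 mm wide, x = 28 to 52 mm, rounded top of 18 mm radius round the axle). Origin on the table under the wheel's centre; z up; x along the level axle, from the wheel's marked face to the pillar (roughly away from the robot); y to the left.
- axle (a point): wheel centre, fixed 90 mm above the stand's origin, axes as the stand's. Slug's pull at most 0.09 to 0.14 N m, dry bearing friction 0.045 N m: a released wheel stays if the heavy side is within a band of 18 to 30 degrees either side of straight down or up; from elsewhere it rolls slowly down (about 1 rad/s, no swinging past) and stops within about 3 s at the near edge of the bottom band.
- wheel: green closed drum, 60 mm radius, 30 mm thick, 0.7 kg, turning endlessly on the axle. Origin at its centre, x along the axle, z toward the white mark; lines on rim and front face: white z, yellow y, red -z, blue -y. Faces flat beyond 30 mm radius: pinch the rim across its thickness from above or tilted sideways, finger tips at least 30 mm from the axle; open fingers may straddle it as it turns.
- mark (a point): outer end of the white radial line on the wheel's front face, 58 mm from the axle; shows how the wheel is turned, not where it is heavy. The hidden slug (called slug in the rules, neither seen nor measured) of 0.25 to 0.36 kg is fixed inside the wheel, its centre 38 mm from the axle, in a direction that differs every time and has nothing to do with the mark.
- brush: bystander: blue-handled brush lying down, 175 x 25 x 25 mm; leave alone.
- tape_roll: bystander: roll of masking tape lying flat, 96 mm across, 25 mm high; leave alone.
- camera: bystander: small black camera lying on its back, 59 x 98 x 27 mm; leave alone.

How it is judged (in metres and radians):
On the way:
1. the wheel is turned by the fingers (contact force between the fingers and wheel above 0.5 N and angular speed of wheel above 0.06 rad/s), for 0.05 s.
At the end, for the whole second after the job is handed in: the fingers grip the wheel (more than 5 N) and it stands still, with the hidden slug within 15 degrees of straight below the axle (z of slug in the frame of axle below 0 m and y of slug in the frame of axle between -0.0098 and 0.0098 m and contact force between the fingers and wheel above 5 N and angular speed of wheel below 0.1 rad/s); the arm keeps its last pose, push and grip.
It fails at once if the brush, tape roll or camera is moved more than 20 mm (distance of any of brush, tape_roll, camera from where it was at the start of the episode above 0.02 m).
It also fails if it takes over 56 s, if anything falls off the work surface, if the arm or the gripper's body presses on something with over 40 N, if the wrist force passes 120 N, or if a joint passes its speed limit or range.

## Working session

There is one attempt and no reset: what is moved stays moved. The work goes in short steps, Python scripts to look and compute and a shell command to move; the robot and the scene stay as the last step left them, time stands still between calls to the robot, and variables do not carry over. Pictures are saved under pics/ and viewed, at most 10 in all, crops included, and the job is handed in when it is done.

```bash
ls; mkdir -p pics; python3 - <<'E'
from bench import r, optics, workorder
import cv2,numpy as np
s=r.sense();print(s['time'],s['tool_pos'],s['tcp_rot'])
ims=[]
for n in("side","top"):
    d=optics.snapshot(n);cv2.imwrite(f"pics/{n}0.png",d['pixels']);print(n,d['fx'],d['fy'],d['cx'],d['cy'],np.round(d['pose'],3).tolist(),d.keys())
    ims.append(d['pixels'])
E
```

```text
bench.py
pics
steer.py
0.0 [ 223.97795944 -556.00647585  230.20576917] [-1.79890365e+02 -9.69752112e-03  2.19330305e+01]
side 445.5135959618916 445.5135959618916 322.86660475057903 243.6762385420803 [[-0.966, 0.154, -0.206, 337.869], [-0.256, -0.643, 0.722, 732.279], [-0.021, 0.75, 0.661, 830.245], [0.0, 0.0, 0.0, 1.0]] dict_keys(['pixels', 'fx', 'fy', 'cx', 'cy', 'pose'])
top 577.2906400776482 577.2906400776482 312.9744750636613 240.7225199431444 [[0.006, 0.986, -0.168, 321.466], [-1.0, 0.009, 0.017, -39.492], [0.018, 0.168, 0.986, 1434.296], [0.0, 0.0, 0.0, 1.0]] dict_keys(['pixels', 'fx', 'fy', 'cx', 'cy', 'pose'])
```

View pics/side0.png

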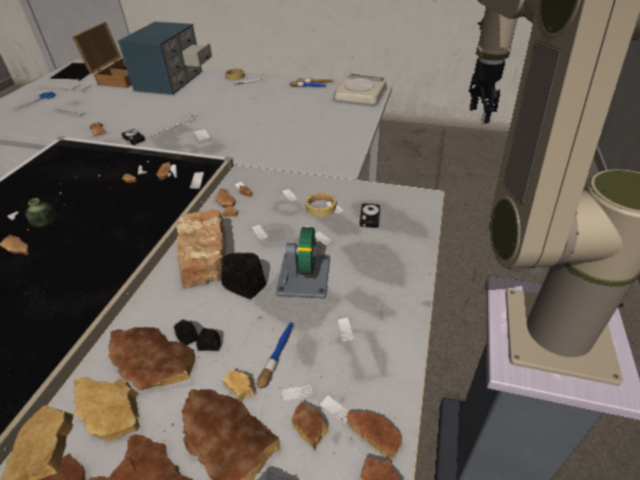

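View pics/top0.png

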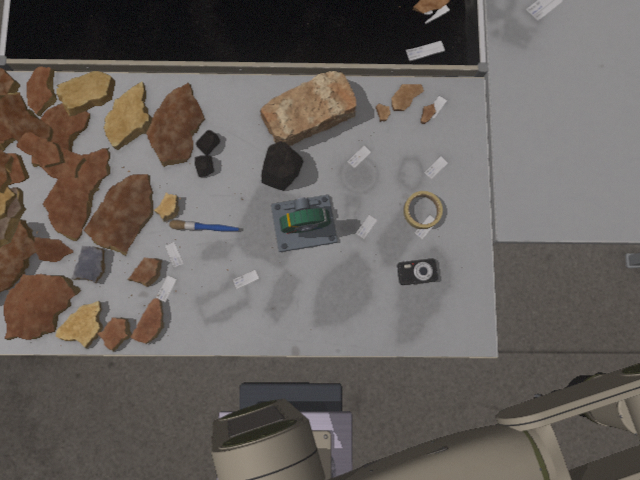

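Side view: the wheel is at about (306,250), with its yellow line near the top. Top view: the stand is at (306,222) and the wheel at (304,219). Brush, tape and camera are at (207,227), (424,210) and (418,271), all clear of the wheel. Next I measure the stand pose.

```bash
cat > h.py <<'E'
from bench import r, optics, workorder
import cv2,numpy as np
def ray(d,uv):
    P=np.array(d['pose']);v=np.array([(uv[0]-d['cx'])/d['fx'],-(uv[1]-d['cy'])/d['fy'],-1.])
    return P[:3,3],P[:3,:3]@v
def onz(d,uv,z):
    o,v=ray(d,uv);return o+v*(z-o[2])/v[2]
def proj(d,p):
    P=np.array(d['pose']);c=P[:3,:3].T@(np.asarray(p,float)-P[:3,3]);return np.array([d['cx']-d['fx']*c[0]/c[2],d['cy']+d['fy']*c[1]/c[2]])
def crop(d,c,h,k,name):
    x,y=map(int,c);im=d['pixels'][max(0,y-h):y+h,max(0,x-h):x+h];cv2.imwrite('pics/'+name,cv2.resize(im,None,fx=k,fy=k,interpolation=cv2.INTER_CUBIC));return im
E
python3 - <<'E'
from h import *
t=optics.snapshot("top");s=optics.snapshot("side")
# bluish-grey plate and green wheel
hsv=cv2.cvtColor(t['pixels'],cv2.COLOR_BGR2HSV)
sub=hsv[185:260,265:350]
print(hsv[240,300],hsv[240,340],hsv[200,285])
m=np.zeros((480,640),np.uint8);m[185:262,262:352]=((sub:=hsv[185:262,262:352])[...,1]>32)&(sub[...,2]>50)
n,l,st,_=cv2.connectedComponentsWithStats(m);i=1+st[1:,4].argmax();pts=np.argwhere(l==i)[:,::-1].astype(np.float32)
rc=cv2.minAreaRect(pts);print(rc)
for c in cv2.boxPoints(rc):print(onz(t,c,12).round(1))
a=crop(t,(306,222),40,7,'t.png');b=crop(s,(304,255),40,7,'s.png')
for d,(x0,y0,x1,y1) in((t,(270,195,340,245)),(s,(290,220,325,280))):
    h=cv2.cvtColor(d['pixels'],cv2.COLOR_BGR2HSV)[y0:y1,x0:x1]
    g=(h[...,0]>50)&(h[...,0]<95)&(h[...,1]>100);p=np.argwhere(g)[:,::-1]+[x0,y0];print(len(p),p.min(0),p.max(0),p.mean(0))
cv2.imwrite('pics/ts.png',np.hstack([cv2.imread('pics/t.png'),cv2.imread('pics/s.png')])[:, :] if 0 else cv2.resize(np.hstack([cv2.imread('pics/t.png'),cv2.imread('pics/s.png')]),(800,400)))
E
```

```text
[108  25 101] [150   2 119] [ 30   2 117]
((301.5, 218.0), (19.289894104003906, 47.117942810058594), 71.56505584716797)
[626.   29.8  12. ]
[665.7 -82.5  12. ]
[618.5 -98.1  12. ]
[579.4  13.7  12. ]
210 [283 210] [317 227] [299.37619048 217.09047619]
485 [298 229] [313 272] [305.20618557 251.43505155]
```

View pics/ts.png

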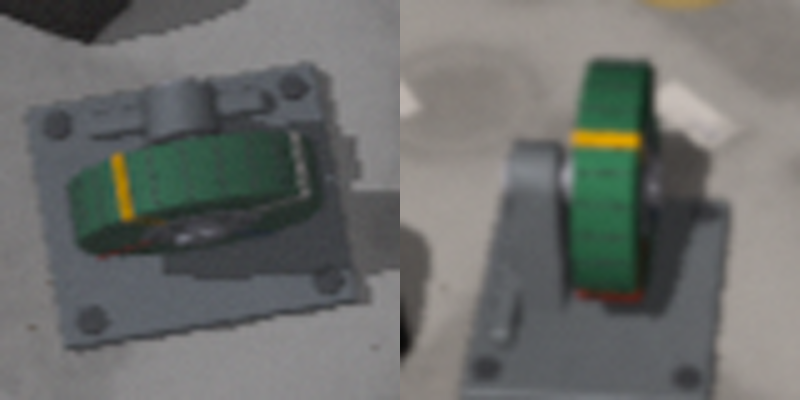

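The crops show the white line on the right, yellow on the upper left and red at the lower left. The plate corners in the left crop are at (30,108), (318,62), (362,298) and (68,347).

```bash
cat >> h.py <<'E'
def tri(a,ua,b,ub):
    o1,v1=ray(a,ua);o2,v2=ray(b,ub);k=np.linalg.lstsq(np.c_[v1,-v2],o2-o1,rcond=None)[0]
    p,q=o1+v1*k[0],o2+v2*k[1];return (p+q)/2,np.linalg.norm(p-q)
E
python3 - <<'E'
from h import *
t=optics.snapshot("top");s=optics.snapshot("side")
C=np.array([[30,108],[318,62],[362,298],[68,347]])/5+[266,182]
Q=np.array([onz(t,c,12) for c in C]);print(Q.round(1),np.linalg.norm(Q-np.roll(Q,-1,0),axis=1).round(1),Q.mean(0))
S=np.array([[470-400,400],[730-400,208]])/5+[264,215];print([onz(s,c,12).round(1) for c in S])
e=Q[0]-Q[1]+Q[3]-Q[2];f=Q[0]-Q[3]+Q[1]-Q[2];print('yaw',np.degrees(np.arctan2(e[1],e[0]))-90,np.degrees(np.arctan2(f[1],f[0])))
a,b=(304.5,220.3),(306.6,251.)
print(tri(t,a,s,b),onz(t,a,90),onz(s,b,90))
# pillar top, yellow ends (front,back): top crop and side crop
f=lambda p:np.array(p)/5+[266,182];g=lambda p:(np.array(p)-[400,0])/5+[264,215]
for A,B in(((128,218),(640,140)),((117,153),(574,138))):print(tri(t,f(A),s,g(B)))
E
```

```text
[[ 658.7   40.7   12. ]
 [ 684.1 -104.8   12. ]
 [ 562.9 -127.    12. ]
 [ 536.8   19.6   12. ]] [147.7 123.2 148.8 123.7] [610.62976703 -42.88394707  12.        ]
[array([651.2,  49.1,  12. ]), array([ 560.5, -115.5,   12. ])]
yaw 10.00332437516741 10.09426098576994
(array([600.61072257, -41.58634524,  89.18375851]), np.float64(0.331011280086128)) [600.27400175 -41.60769885  90.        ] [600.49346978 -40.74600082  90.        ]
(array([576.26458779, -12.28540755, 145.55700031]), np.float64(0.19510423273473534))
(array([606.68594231,  -6.86037344, 145.15703037]), np.float64(0.48648684831169525))
```

```bash
cat >> h.py <<'E'
from scipy.spatial.transform import Rotation as Ro
A=np.array([600.5,-43,90.]);YAW=10
def goal(rho,tilt):
    """rows needed: TCP at rho from the axle, tool tilted to stand side (+ = left, deg from up)"""
    s=r.sense();Rn=Ro.from_euler('xyz',s['tcp_rot'],degrees=True);S=Ro.from_euler('z',YAW,degrees=True)
    Rg=S*Ro.from_euler('x',-tilt,degrees=True)*Ro.from_euler('xyz',[180,0,90],degrees=True)
    p=A-rho*Rg.as_matrix()[:,2]
    print('t',s['time'],'rotvec',(Rn.inv()*Rg).as_rotvec(degrees=True).round(1),'d',Rn.inv().apply(p-s['tool_pos']).round(1),'goal',p.round(1),'q',np.round(s['joint_pos'],0))
E
python3 -c "
from h import *
goal(150,0);goal(38,0)"
```

```text
t 0.3 rotvec [ -0.   -0.  -78.1] d [ 540.9 -335.6   -8.8] goal [600.5 -43.  240. ] q [-73.   7.  85.  -0.  87.  -5.]
t 0.3 rotvec [ -0.   -0.  -78.1] d [ 540.9 -335.5  103.2] goal [600.5 -43.  128. ] q [-73.   7.  85.  -0.  87.  -5.]
```

```bash
R="0 0 -78 541 -335.5 -9 85"; python3 steer.py '0 0 -78 541 -335.5 -9 85;0 0 -78 541 -335.5 -9 85;0 0 -78 541 -335.5 -9 85;0 0 -78 541 -335.5 -9 85;0 0 -78 541 -335.5 -9 85;0 0 -78 541 -335.5 -9 85;0 0 -78 541 -335.5 -9 85;0 0 -78 541 -335.5 -9 85'; python3 -c "
from h import *
goal(150,0)"
```

```text
time: 1.3
tool_pos: [520.8, -151.6, 238.6]
tcp_rot: [180.0, 0.0, 100.1]
ft_force: [0.0, -0.8, -0.4]
finger_gap: 84.6
grip_force: 0.0
t 1.3 rotvec [0.  0.  0.1] d [92.9 97.6 -1.4] goal [600.5 -43.  240. ] q [-22.  -2.  94.  -0.  88. -32.]
```

```bash
python3 steer.py '0 0 0 93 98 -1 85;0 0 0 93 98 -1 85;0 0 0 93 98 -1 85;0 0 0 93 98 -1 85'; python3 -c "
from h import *
goal(38,0)
w=optics.snapshot('wrist');cv2.imwrite('pics/w1.png',w['pixels'])"
```

```text
time: 1.8
tool_pos: [600.3, -44.5, 239.0]
tcp_rot: [-180.0, 0.0, 100.0]
ft_force: [0.4, -0.2, -0.1]
finger_gap: 85.2
grip_force: 0.0
t 1.8 rotvec [-0.  0.  0.] d [  1.5   0.6 111. ] goal [600.5 -43.  128. ] q [ -9.   8.  84.  -0.  88. -19.]
```

View pics/w1.png

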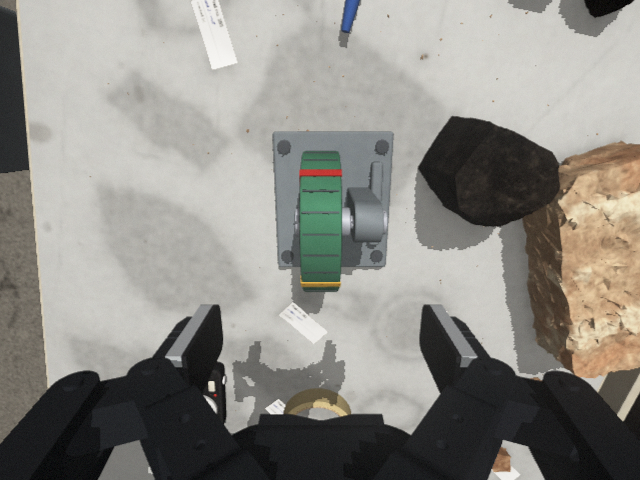

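The wrist view (image up is stand-left) shows red on the upper left at (321,173) and yellow on the right at (320,286). Since the start the wheel has rolled toward the right by itself. I'll write an angle measurement.

```bash
cat >> h.py <<'E'
def angle(cam='wrist'):
    """angle of white line from up toward stand left, from coloured rim lines"""
    d=optics.snapshot(cam);h=cv2.cvtColor(d['pixels'],cv2.COLOR_BGR2HSV).astype(int);H,S,V=h[...,0],h[...,1],h[...,2]
    M={'yellow':((abs(H-24)<7)&(S>150)&(V>90),90),'red':(((H<8)|(H>172))&(S>150)&(V>60),180),'blue':((abs(H-112)<12)&(S>150)&(V>50),-90)}
    Z=Ro.from_euler('z',-YAW,degrees=True);out={}
    for n,(m,off) in M.items():
        k,l,st,c=cv2.connectedComponentsWithStats(m.astype(np.uint8))
        for i in range(1,k):
            if st[i,4]<12:continue
            o,v=ray(d,c[i]);o=Z.apply(o-A);v=Z.apply(v)
            a=v[1]**2+v[2]**2;b=o[1]*v[1]+o[2]*v[2];q=b*b-a*(o[1]**2+o[2]**2-3600)
            if q<0:continue
            p=o+v*(-b-q**.5)/a
            if abs(p[0])<10:out[n]=(round((np.degrees(np.arctan2(p[1],p[2]))-off+180)%360-180,1),st[i,4],round(p[0],1))
    print(round(r.sense()['time'],2),cam,{k:(float(a),int(b),float(c)) for k,(a,b,c) in out.items()})
    return out
E
python3 -c "
from h import *
angle();angle('side');angle('top');angle()"
```

```text
1.9 wrist {'yellow': (-128.7, 155, -0.8), 'red': (-128.6, 277, -0.5)}
1.95 side {'red': (-128.8, 38, -2.9)}
2.0 top {'yellow': (-127.1, 26, -2.0), 'red': (-127.1, 15, -1.9)}
2.05 wrist {'yellow': (-129.1, 153, -0.9), 'red': (-129.0, 256, -0.5)}
```

```bash
python3 -c "
from h import *
for a in (0,10,20,30,40,50):goal(38,a)"
```

```text
t 2.05 rotvec [ 0.   0.  -0.2] d [  3.2   1.2 111.6] goal [600.5 -43.  128. ] q [ -9.   8.  84.  -0.  88. -19.]
t 2.05 rotvec [ -0.  -10.   -0.2] d [  9.8   1.2 112.1] goal [599.4 -36.5 127.4] q [ -9.   8.  84.  -0.  88. -19.]
t 2.05 rotvec [ -0.  -20.   -0.2] d [ 16.2   1.2 113.9] goal [598.2 -30.2 125.7] q [ -9.   8.  84.  -0.  88. -19.]
t 2.05 rotvec [ -0.  -30.   -0.2] d [ 22.2   1.2 116.7] goal [597.2 -24.3 122.9] q [ -9.   8.  84.  -0.  88. -19.]
t 2.05 rotvec [ -0.1 -40.   -0.2] d [ 27.6   1.1 120.4] goal [596.3 -18.9 119.1] q [ -9.   8.  84.  -0.  88. -19.]
t 2.05 rotvec [ -0.1 -50.   -0.2] d [ 32.3   1.1 125.1] goal [595.4 -14.3 114.4] q [ -9.   8.  84.  -0.  88. -19.]
```

```bash
python3 steer.py '0 0 0 2 1 56 85;0 0 0 2 1 111 85;0 -10 0 8.5 1 111.5 85;0 -20 0 15 1 113 85;0 -30 0 21 1 116 85;0 -40 0 26.5 1 120 85;0 -50 0 31 1 124.5 85;0 -50 0 31 1 124.5 85'; python3 -c "
from h import *
angle('side');angle('top');goal(38,50);angle('side')"
```

```text
time: 3.05
tool_pos: [593.4, -13.6, 110.9]
tcp_rot: [-179.3, 50.1, 100.6]
ft_force: [-0.5, -0.5, 0.5]
finger_gap: 85.1
grip_force: 0.0
3.1 side {}
3.15 top {'yellow': (-127.8, 27, -2.9)}
t 3.15 rotvec [-0.1 -0.1 -0. ] d [ 0.4 -0.4 -0.1] goal [595.4 -14.3 114.4] q [ 21.  23.  95. -50.  80.  28.]
3.2 side {}
```

```bash
python3 steer.py '0 0 0 0 0 0 20;0 0 0 0 0 0 20;0 0 0 0 0 0 20;0 10 0 -6.6 0 0.6 20;0 20 0 -13 0 2.3 20;0 30 0 -19 0 5.1 20;0 40 0 -24.4 0 8.9 20;0 50 0 -29.1 0 13.6 20' 40;  python3 -c "
from h import *
goal(38,0)
angle('wrist');angle('top');angle('side')"
```

```text
time: 4.2
tool_pos: [599.2, -40.8, 126.8]
tcp_rot: [-179.9, -0.6, 100.0]
ft_force: [-3.4, 6.0, -29.9]
finger_gap: 28.9
grip_force: 43.7
t 4.2 rotvec [-0.1 -0.6  0. ] d [-2.4  0.9 -1.2] goal [600.5 -43.  128. ] q [ -9.  12.  92.   1.  77. -19.]
4.25 wrist {'red': (-177.8, 1040, -0.8), 'blue': (-178.2, 61, -1.1)}
4.3 top {}
4.35 side {'red': (179.0, 21, 1.3), 'blue': (-180.0, 24, -2.8)}
```

```bash
python3 steer.py '0 10 0 -6.6 0 2 20;0 20 0 -13 0 3.8 20;0 30 0 -19 0 6.6 20;0 40 0 -24.4 0 10.4 20;0 50 0 -29.1 0 15.1 20;0 50 0 -29.1 0 15.1 20'; python3 -c "
from h import *
goal(38,-50)
angle('wrist')"
```

```text
time: 5.1
tool_pos: [604.8, -72.0, 108.8]
tcp_rot: [-179.4, -50.5, 99.3]
ft_force: [-1.7, 8.3, -8.9]
finger_gap: 29.3
grip_force: 49.2
t 5.1 rotvec [-0.  -0.5 -0.4] d [ 4.5  0.7 -3.5] goal [605.6 -71.7 114.4] q [-32.  41.  69.  36. 105. -44.]
5.15 wrist {'red': (127.5, 1063, -0.5)}
```

```bash
python3 steer.py '0 0 0 0 0 0 85;0 0 0 0 0 0 85;0 0 0 0 0 -3 85;0 0 0 0 0 -3 85;0 0 0 0 0 -3 85;0 0 0 0 0 -3 85;0 0 0 0 0 -3 85;0 0 0 0 0 -3 85'; python3 -c "
from h import *
angle('wrist');angle('side');angle('top')"; python3 steer.py '0 0 0 0 0 0 85;0 0 0 0 0 0 85;0 0 0 0 0 0 85;0 0 0 0 0 0 85;0 0 0 0 0 0 85;0 0 0 0 0 0 85;0 0 0 0 0 0 85;0 0 0 0 0 0 85'; python3 -c "
from h import *
angle('wrist');angle('side');angle('top')"
```

```text
time: 6.15
tool_pos: [606.4, -73.8, 115.2]
tcp_rot: [-180.0, -50.0, 99.9]
ft_force: [-0.5, -0.8, 0.7]
finger_gap: 84.9
grip_force: 0.0
6.2 wrist {'yellow': (-175.1, 335, -0.7), 'red': (-174.9, 776, -0.8)}
6.25 side {'red': (-174.4, 24, -2.5), 'blue': (-174.6, 18, -0.8)}
6.3 top {'red': (-173.4, 29, -2.0)}
time: 7.3
tool_pos: [606.4, -73.9, 115.3]
tcp_rot: [180.0, -50.0, 99.9]
ft_force: [0.5, -1.4, -0.6]
finger_gap: 85.2
grip_force: 0.0
7.35 wrist {'yellow': (-168.7, 475, -0.6), 'red': (-168.3, 662, -0.6)}
7.4 side {'red': (-169.1, 30, -1.2), 'blue': (-169.1, 25, -2.2)}
7.45 top {'red': (-168.2, 32, -2.5)}
```

```bash
python3 steer.py '0 0 0 0 0 0 85;0 0 0 0 0 0 85;0 0 0 0 0 0 85;0 0 0 0 0 0 85;0 0 0 0 0 0 85;0 0 0 0 0 0 85;0 0 0 0 0 0 85;0 0 0 0 0 0 85'; python3 -c "
from h import *
angle('wrist');goal(38,-50)"
```

```text
time: 8.45
tool_pos: [606.4, -73.9, 115.3]
tcp_rot: [180.0, -50.0, 99.9]
ft_force: [0.1, 0.5, 0.1]
finger_gap: 85.2
grip_force: 0.0
8.5 wrist {'yellow': (-168.7, 477, -0.6), 'red': (-167.9, 618, -0.8)}
t 8.5 rotvec [ 0.  0. -0.] d [ 0.8 -0.5  2.3] goal [605.6 -71.7 114.4] q [-32.  41.  69.  36. 105. -44.]
```

Stopped at −168.5°. The other edge was −129°, so the middle is −148.7° (half band 20°, within the 18–30° given). Now I grip and turn back by 20°.

```bash
python3 steer.py '0 0 0 0 0 2 20;0 0 0 0 0 2 20;0 0 0 0 0 2 20;0 -10 0 6.6 0 2.6 20;0 -20 0 13 0 4.3 20;0 -20 0 13 0 4.3 20;0 -20 0 13 0 4.3 20;0 -20 0 13 0 4.3 20' 40; python3 -c "
from h import *
angle('wrist');angle('side');angle('top');goal(38,-30)"
```

```text
time: 9.5
tool_pos: [602.9, -61.3, 121.4]
tcp_rot: [-179.8, -30.3, 99.9]
ft_force: [-5.5, 6.0, -4.6]
finger_gap: 29.1
grip_force: 45.3
9.55 wrist {'yellow': (-148.9, 524, -1.3), 'red': (-148.1, 694, -0.8)}
9.6 side {'red': (-149.1, 39, -1.4)}
9.65 top {'red': (-147.5, 27, -2.7)}
t 9.65 rotvec [-0.2 -0.3 -0.1] d [ 0.3  0.8 -1.6] goal [603.8 -61.7 122.9] q [-25.  26.  80.  24.  92. -38.]
```

```bash
python3 -c "
from h import *
s=r.sense();print(s['grip_force'],s['qd']);print(workorder.hand_in())"
```

```text
45.375874042510986 [-0.00333672  0.11263549 -0.08857765 -0.00105113  0.06712036 -0.00957148]
the job is handed in; nothing more can be done
None
```

I handed the job in at 9.65 s with the fingers gripping the rim at about 45 N and the wheel's heavy side straight down: the white mark is at about −148.5°, midway between the two rest positions of −129° and −168.5°; the hand-in returned no verdict.

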